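# Switch the seesaw gate and feed the orange ball

### The job

The seesaw gate of the ball feeder is tipped towards the blue tray. Using only your fingertips, first rock the gate right over its pivot so that it feeds the yellow tray (there is a pad to press on its raised end), then push the orange ball forward off the ledge so that it drops into the gate and rolls by itself into the yellow tray. Do not pick up or carry the balls; leave the white one in its pocket and everything else where it stands.

Things in the scene. Friction and masses are not known exactly. Their poses are not given: they have to be found in the camera images.
- feeder: fixed ball feeder, 390 mm wide along its y; origin on the bench below the gate's pivot. x points away from the robot, y to its left along the trough. White ledge on the near side: top 112 mm above the bench, x -102 to -30, y -68 to +68 mm; a ball in a shallow 16 mm pocket at x -66, y +34 and y -34 mm; rails along x, 8 mm high, 5 mm thick, on the ledge at y -65, 0, +65 mm
- gate (a joint): tilt of the seesaw gate in rad about the feeder's x axis through the pivot, stops at -0.26 and +0.26. Negative, as at the start: left end (blue tray) down, right pad raised; positive: right end (yellow tray) down. The red weight holds it at either stop; under 2 N on a pad tips it, and past level it falls to the other stop by itself
- pad_left (a point): centre of the top of the left black press pad, 34 x 36 mm, on the near side of the gate's left end (feeder x -50, y +98 mm; 92 mm above the bench when the gate is level, 25 mm higher or lower at the stops). Its axes tilt with the gate
- pad_right (a point): the same for the right press pad (feeder x -50, y -98 mm); raised at the start, about 117 mm above the bench. Below it is free space down to the rim of the yellow tray, 58 mm above the bench
- ball_orange_center (a point): centre of the orange plastic ball, 30 mm across, about 30 g, smooth and slippery (friction about 0.25), loose, resting in one of the two pockets of the ledge (left or right one); its centre is about 125 mm above the bench. A light push (under 1 N) rolls it out of the pocket; its axes roll with it
- ball_white_center (a point): centre of the white plastic ball, 30 mm across, in the other pocket; must stay there
- tray_blue_in (a point): middle of the inner floor of the blue catch tray, at the left end of the feeder (y = +140 mm); 92 x 88 mm inside
- tray_yellow_in (a point): middle of the inner floor of the yellow catch tray, at the right end of the feeder (y = -140 mm); 92 x 88 mm inside, floor sloping to the middle, long walls rising to 58 mm, outer wall to 101 mm above the bench
- thumb_screw: loose metal thumb screw standing on its head, 20 mm across, 29 mm high, on the bench near side of the feeder, left; origin at its foot
- loupe: loose black stand loupe, 39 mm across, 38 mm high, on the bench on the near side of the feeder, right; origin at its foot
- grip_weight_b: loose metal weight, 41 mm across, 46 mm high, behind the feeder; origin at its foot
- eraser: loose blue and white eraser, 19 x 42 x 13 mm, behind the feeder on the left; origin at its underside
- ball_orange: the orange ball itself (its origin lies on its surface and rolls with it: use its centre)
- gate_mid (a point): middle of the floor of the gate's trough, on the pivot axis, 85 mm above the bench. The trough runs along feeder y: 50 mm wide, 220 mm long, ends open, back wall 42 mm high, low lip next to the ledge. A ball pushed along +x over the ledge's edge drops in and rolls out at the lower end into the tray there. Behind it a red weight, 36 mm across, up to 160 mm high at x 48 to 74 mm
There are look-alikes about, which are no part of the job. Of the things shaped like the ball_orange, the orange one is meant.

How it is judged:
By the outcome, as a careful person would: the job done as asked, in the order asked, and still so for the second after the job is handed in, with the robot touching nothing.
It also fails if it takes over 42 s, if anything falls off the work surface, if the arm or the gripper's body presses on something with over 40 N, if the wrist force passes 120 N, or if a joint passes its speed limit or range.

### The arm

A 6-joint arm with a two-finger parallel gripper is mounted at the origin on a cart in front of the work surface, level with it; the furniture and walls round the work are solid. World frame = base frame: x ahead of the robot, y to its left, z up, the work surface at z = 0. Lengths are in m, angles in rad, forces in N, time in s.
With the tool pointing down it reaches from about 0.25 to 0.725 m from the base axis. Payload 4 kg.
Tool frame: the origin (TCP) lies between the finger pads; the fingertips stand 8 mm ahead of it and the grasp point (between the pads) lies 11 mm behind it; z points along the fingers, y is the line along which they close (so a half turn about z gives the same grasp; the last joint's range is limited). The gripper opens to 85 mm and grips with 20 to 120 N. Pads are 22 mm wide; open, the fingers measure 114 mm over their backs; the gripper's body (76 mm by 85 mm) begins 54 mm behind the grasp point. The pads swing forward as they close: fully open they stand 13 mm farther back than shut.
Start: joints at [-1.177, 0.241, 0.005, 1.335, 0, 1.571], TCP at [0.192, -0.462, 0.239] pointing down, gripper open.
Joint ranges: [-2.72, 2.72], [-1.05, 1.87], [-1.09, 1.28], [-1.99, 2.15], [-1.42, 1.44], [-3.14, 3.14]. Speed limits (rad/s): [2.79, 2.79, 3.14, 3.14, 3.14, 3.14].

### API

Orientations are given as a unit quaternion [x, y, z, w].
In Python, from workcell import status, viewer, bot gives the robot as it stands.
- The arm moves only by the tool servo_tool, never from a script. Its argument "commands" is a list of rows, each a list of 5 numbers: the finger opening in mm, from 0 to 85.4, then the shift along the tool's x, y, z in mm, then the turn about the tool's z in rad. A call has 1 to 20 rows; each row shifts and turns the commanded pose from where the row before left it, along the tool's axes as they then stand; what a row does not reach is not made up. A row lasts 1/8 s, in which the tool goes at most 62.5 mm and 10.7 degrees, less where a joint would pass 70% of its speed; a pose out of reach is approached as far as the arm can. A call is refused whole if a number of a shift passes 62.5 or a number of a turn 0.188, either way. A call with a gripper value outside its range is refused whole. The fingers move at their own pace and stop on an object; the grip force is fixed at half the most. Time passes only in rows, so rows that do not move let the fingers close. It gives the time, the measured TCP pose, the force, the opening and the grip force at its end, in the units of the state.
- status.get_obs(): the state, without advancing time (a new reading comes with each control period).
- viewer.camera(name): name is "side" or "top"; returns (picture, depth): 400x640x3 uint8, red, green, blue; 400x640 float32, m along the optical axis (not along the pixel's ray), 0 where there is no reading.
- viewer.get_calibration(name): a dict with "camera_matrix" (3x3 intrinsics, pixels), "R" (3x3) and "t" (3): a world point X has camera coordinates R X + t. Camera axes: x right, y down, z forward; pixel columns grow to the right and rows downward; lengths in m; the calibration is good to about 2 mm. A picture is of the moment at which its call begins. get_calibration takes no time and is no camera call.
- bot.job_done(): hands the job in; it is judged then, once.
Trained networks look in the newest picture that a camera, given by its name, has taken for a name from the list of things; names that differ only in an ending like _2 or _b are one class to them, and where a whole thing is asked for, a point or a joint stands for the part that bears it (a point fixed in the world has none). Each returns a list of dicts, best first, with "p" (0 to 1); they miss things now and then, are a little off and sometimes report something else, mostly with a low value. They report only what shows in the picture. A call takes as long as a camera call. They do not tell look-alikes from the thing itself.
- viewer.masks_of(camera, label): "mask" (400x640 bool, what is visible of it) and "pixel" ([row, column] in pixels, amid what is visible of it).
- viewer.spot_point(camera, label): "pixel" ([row, column] in pixels: a listed point, or the origin of a listed thing).
The state is a dict: "clock": time; "joint_pos": joint angles; "joint_vel": joint speeds; "tau": joint torques, N m; "eef_pos": TCP position; "tool_rot": TCP orientation; "ft_force": force on the tool from outside, world axes, zero at the start; "ft_torque": the same for the moment, N m; "grip_width": finger opening in m; "grasp_force": force on a finger pad.
Only numpy, scipy, OpenCV 4.12 (cv2) and the standard library are available. Lean on these libraries where they do the work, as an engineer would, in place of code of your own. Each camera call takes 0.05 s, during which the arm holds its last target. There are 200 camera calls.

## Working session

There is one attempt and no reset: what is moved stays moved. The work goes in short steps, Python scripts to look and compute and a tool call to move; the robot and the scene stay as the last step left them, time stands still between calls to the robot, and variables do not carry over. Pictures are saved under pics/ and viewed, at most 10 in all, crops included, and the job is handed in when it is done.

Besides the shell and the picture viewer there is one more tool, called after ">>>" as a command line: name --pt "numbers of a row" for each row, then --argument value for the rest. servo_tool: Moves the arm, as the interface text tells. Its arguments: {"type":"object","properties":{"commands":{"type":"array"}},"required":["commands"]}

```bash
mkdir -p pics; cat > h.py <<'E'
import numpy as np, cv2
from workcell import status, viewer, bot
def w(name,px,d):
    c=viewer.get_calibration(name);K=np.array(c["camera_matrix"]);R=np.array(c["R"]);t=np.array(c["t"])
    r,cc=px; p=np.array([(cc-K[0,2])/K[0,0]*d,(r-K[1,2])/K[1,1]*d,d]); return R.T@(p-t)
E
python3 - <<'E'
from h import *
o=status.get_obs();print(o["clock"],o["eef_pos"],o["tool_rot"])
for n in("top","side"):
    im,d=viewer.camera(n);cv2.imwrite(f"pics/{n}0.png",im[:,:,::-1])
    for l in("pad_right","pad_left","ball_orange_center","ball_white_center","gate_mid","tray_yellow_in","tray_blue_in","feeder"):
        for q in viewer.spot_point(n,l)[:2]:
            r,c=np.round(q["pixel"]).astype(int)
            z=d[min(max(r,0),399),min(max(c,0),639)]
            print(n,l,round(q["p"],2),r,c,np.round(w(n,q["pixel"],z),3))
E
```

```text
0.0 [ 0.19162579 -0.46116405  0.23842907] [ 9.80677664e-01  1.95627886e-01 -1.82780825e-04 -1.00788644e-03]
top pad_right 0.72 213 375 [ 0.555 -0.102  0.117]
top pad_left 0.75 214 287 [0.551 0.087 0.066]
top ball_orange_center 0.7 265 310 [0.434 0.037 0.028]
top ball_orange_center 0.6 220 348 [ 0.539 -0.044  0.143]
top ball_white_center 0.64 223 314 [0.533 0.025 0.141]
top gate_mid 0.88 189 331 [ 0.607 -0.01   0.084]
top tray_yellow_in 0.81 192 386 [ 0.606 -0.141  0.015]
top tray_blue_in 0.97 197 270 [0.593 0.134 0.011]
top tray_blue_in 0.66 190 334 [ 0.603 -0.017  0.085]
top feeder 0.72 192 332 [ 0.6   -0.011  0.086]
side pad_right 0.66 172 348 [ 0.557 -0.102  0.118]
side pad_left 0.62 250 318 [0.555 0.09  0.067]
side ball_orange_center 0.58 182 347 [ 0.541 -0.034  0.13 ]
side ball_orange_center 0.58 270 394 [0.439 0.048 0.022]
side ball_white_center 0.48 198 336 [0.54  0.035 0.135]
side gate_mid 0.89 210 307 [ 0.604 -0.     0.084]
side gate_mid 0.34 249 307 [0.573 0.088 0.063]
side tray_blue_in 0.17 207 306 [ 0.608 -0.008  0.085]
side feeder 0.65 250 308 [0.572 0.088 0.062]
```

View pics/top0.png

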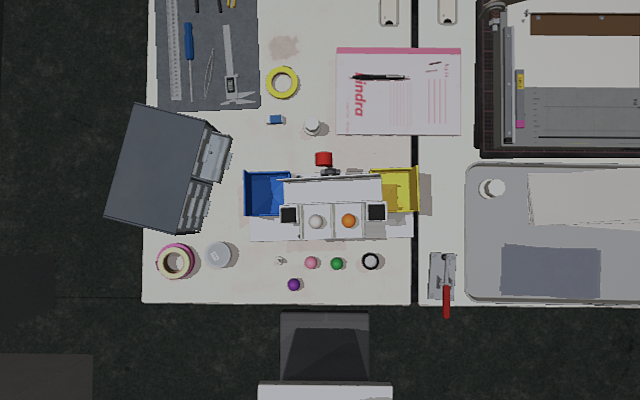

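View pics/side0.png

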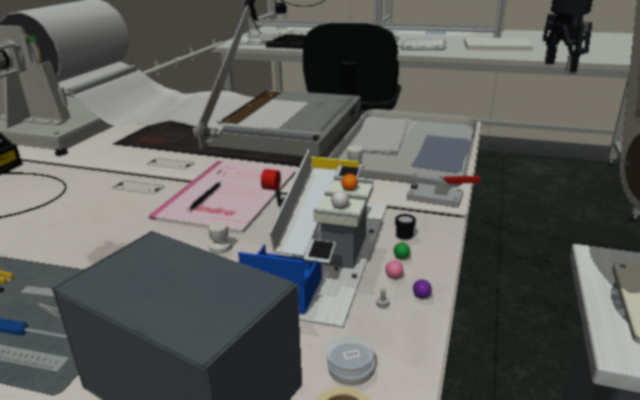

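The top view shows the orange ball in the right pocket (220,348) and the white one in the left (221,317). The right pad is at (213,376), and the feeder is almost square to the base. Next I'll refine the yaw and the ball centre.

```bash
cat >> h.py <<'E'
from scipy.optimize import least_squares
def cloud(n,m,d):
    rr,cc=np.nonzero(m&(d>0)); return np.array([w(n,(r,c),d[r,c]) for r,c in zip(rr,cc)])
E
python3 - <<'E'
from h import *
B={}
for n in("top","side"):
    im,d=viewer.camera(n); hsv=cv2.cvtColor(im,cv2.COLOR_RGB2HSV)
    P={}
    m=(hsv[:,:,0]>7)&(hsv[:,:,0]<20)&(hsv[:,:,1]>170)&(hsv[:,:,2]>120)
    p=cloud(n,m,d); p=p[(abs(p[:,0]-.54)<.03)&(abs(p[:,1]+.04)<.035)&(p[:,2]>.115)]
    P["orange"]=p
    for l in("pad_right","pad_left","ball_white_center"):
        for q in viewer.masks_of(n,l)[:1]: P[l]=cloud(n,q["mask"],d)
    for k,p in P.items():
        print(n,k,len(p),"med",np.round(np.median(p,0),4),"min",np.round(p.min(0),3),"max",np.round(p.max(0),3))
        if "pad" not in k:
            s=least_squares(lambda c:np.linalg.norm(p-c,axis=1)-.015,np.median(p,0)-[0,0,.01],loss="soft_l1",f_scale=.002).x
            print("  sphere",np.round(s,4))
    if n=="top":
        rr,cc=np.mgrid[150:260,230:430]; m=np.zeros((400,640),bool); m[150:260,230:430]=1
        p=cloud(n,m,d); q=p[(abs(p[:,2]-.112)<.004)&(p[:,0]<.585)&(abs(p[:,1])<.075)&(p[:,0]>.48)]
        r=cv2.minAreaRect((q[:,:2]*1000).astype(np.float32));print("ledge",r,np.median(q[:,2]))
        # base plate near edge
        q=p[(abs(p[:,2]-.004)<.012)]
        for col in range(-12,12,4):
            pass
E
```

```text
Traceback (most recent call last):
  File "h.py", line 8, in cloud
    rr,cc=np.nonzero(m&(d>0)); return np.array([w(n,(r,c),d[r,c]) for r,c in zip(rr,cc)])
                                                ~^^^^^^^^^^^^^^^^
  File "h.py", line 4, in w
    c=viewer.get_calibration(name);K=np.array(c["camera_matrix"]);R=np.array(c["R"]);t=np.array(c["t"])
ValueError: time passes only in moves, steps and waits
```

```bash
sed -i 's/^def w/import functools\n@functools.cache\ndef cal(n): return viewer.get_calibration(n)\ndef w/; s/c=viewer.get_calibration(name)/c=cal(name)/' h.py
python3 - <<'E'
from h import *
for n in("top","side"):
    im,d=viewer.camera(n); hsv=cv2.cvtColor(im,cv2.COLOR_RGB2HSV)
    P={}
    m=(hsv[:,:,0]>7)&(hsv[:,:,0]<20)&(hsv[:,:,1]>170)&(hsv[:,:,2]>120)
    p=cloud(n,m,d); P["orange"]=p[(abs(p[:,0]-.54)<.03)&(abs(p[:,1]+.04)<.035)&(p[:,2]>.115)]
    for l in("pad_right","pad_left","ball_white_center"):
        for q in viewer.masks_of(n,l)[:1]: P[l]=cloud(n,q["mask"],d)
    for k,p in P.items():
        print(n,k,len(p),"med",np.round(np.median(p,0),4),"min",np.round(p.min(0),3),"max",np.round(p.max(0),3))
        if "pad" not in k:
            s=least_squares(lambda c:np.linalg.norm(p-c,axis=1)-.015,np.median(p,0)-[0,0,.01],loss="soft_l1",f_scale=.002).x
            print("  sphere",np.round(s,4))
    if n=="top":
        m=np.zeros((400,640),bool); m[150:260,230:430]=1
        p=cloud(n,m,d); q=p[(abs(p[:,2]-.112)<.004)&(p[:,0]<.585)&(abs(p[:,1])<.075)&(p[:,0]>.48)]
        print("ledge",cv2.minAreaRect((q[:,:2]*1000).astype(np.float32)),np.median(q[:,2]))
print(status.get_obs()["clock"])
E
```

```text
top orange 119 med [ 0.539  -0.0443  0.1359] min [ 0.527 -0.057  0.128] max [ 0.551 -0.032  0.14 ]
  sphere [ 0.5388 -0.0442  0.1242]
top pad_right 3846 med [ 0.6011 -0.0062  0.0916] min [ 0.531 -0.131 -0.003] max [0.704 0.114 0.158]
top pad_left 3821 med [ 0.6003 -0.0062  0.0916] min [ 0.531 -0.131  0.002] max [0.676 0.107 0.158]
top ball_white_center 161 med [0.5365 0.0231 0.1346] min [0.522 0.009 0.123] max [0.551 0.038 0.141]
  sphere [0.5362 0.0234 0.1243]
ledge ((539.1982421875, -9.354339599609375), (75.22213745117188, 133.95358276367188), 2.2091195583343506) 0.1117436692559983
side orange 147 med [ 0.5385 -0.0359  0.1334] min [ 0.527 -0.053  0.123] max [ 0.551 -0.028  0.141]
  sphere [ 0.5411 -0.045   0.125 ]
side pad_right 4581 med [0.6144 0.0223 0.0883] min [ 0.533 -0.199 -0.001] max [0.746 0.109 0.158]
side pad_left 4522 med [0.6145 0.0215 0.0889] min [ 0.533 -0.255 -0.001] max [0.791 0.109 0.158]
side ball_white_center 263 med [0.5351 0.0326 0.1294] min [ 0.524 -0.01   0.111] max [0.551 0.04  0.141]
  sphere [0.5385 0.0228 0.1247]
1.4
```

>>> servo_tool --pt "0 0 0 0 0.178" --pt "0 0 0 0 0.178" --pt "0 38 -34 0 0" --pt "0 38 -34 0 0" --pt "0 38 -34 0 0" --pt "0 38 -34 0 0" --pt "0 38 -34 0 0" --pt "0 38 -34 0 0" --pt "0 38 -34 0 0" --pt "0 38 -34 0 0" --pt "0 38 -34 0 0" --pt "0 38 -34 0 0" --pt "0 0 0 0 0" --pt "0 0 0 0 0"

```text
clock: 3.15
eef_pos: [0.5584, -0.1076, 0.239]
tool_rot: [1.0, 0.019, -0.001, 0.0]
ft_force: [0.8, -0.5, 0.7]
grip_width: 0.0002
grasp_force: 0.0
```

>>> servo_tool --pt "0 0 0 35 0" --pt "0 0 0 35 0" --pt "0 0 0 30 0" --pt "0 0 0 5 0" --pt "0 0 0 7 0" --pt "0 0 0 7 0" --pt "0 0 0 7 0" --pt "0 0 0 7 0" --pt "0 0 0 7 0" --pt "0 0 0 7 0" --pt "0 0 0 3 0" --pt "0 0 0 0 0" --pt "0 0 0 0 0"

```text
clock: 4.78
eef_pos: [0.559, -0.1076, 0.0895]
tool_rot: [1.0, 0.019, 0.0, 0.0]
ft_force: [-0.2, -0.0, 0.3]
grip_width: -0.0005
grasp_force: 0.0
```

```bash
python3 - <<'E'
from h import *
a=[]
for n in("top","side"):
    im,d=viewer.camera(n); a.append(im[:,:,::-1][130:280,230:450])
cv2.imwrite("pics/tip.png",cv2.resize(np.vstack(a),None,fx=1.9,fy=1.9))
E
```

```text
(no output)
```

View pics/tip.png

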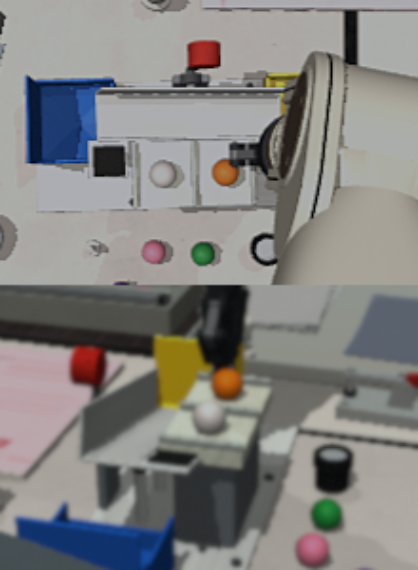

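The gate has tipped: the left pad is now raised at about (110,160) in the crop, and both balls are still in their pockets. Next I retreat and go behind the orange ball.

>>> servo_tool --pt "0 0 0 -20 0" --pt "0 0 0 -40 0" --pt "0 0 0 -40 0" --pt "10 0 0 -20 0" --pt "10 -19 -21 0 0" --pt "10 -19 -21 0 0" --pt "10 -19 -22 0 0" --pt "10 0 0 0 0" --pt "10 0 0 20 0" --pt "10 0 0 30 0" --pt "10 0 0 20 0" --pt "10 0 0 12 0" --pt "10 0 0 0 0" --pt "10 0 0 0 0"

```text
clock: 6.62
eef_pos: [0.5002, -0.046, 0.1281]
tool_rot: [1.0, 0.019, 0.001, 0.0]
ft_force: [-0.4, 0.5, -0.6]
grip_width: 0.0098
grasp_force: 0.0
```

```bash
python3 - <<'E'
from h import *
a=[]
for n in("top","side"):
    im,d=viewer.camera(n); a.append(im[:,:,::-1][130:280,230:450])
cv2.imwrite("pics/beh.png",cv2.resize(np.vstack(a),None,fx=1.9,fy=1.9))
print(status.get_obs())
E
```

```text
{'clock': 6.725, 'joint_pos': array([-9.15946686e-02,  3.21181847e-01, -1.87330964e-01,  1.06017387e+00,
       -3.00783644e-05,  3.01228094e+00]), 'joint_vel': array([ 0.00360278, -0.00284831, -0.00480288, -0.00206235, -0.00078378,
        0.00018087]), 'tau': array([-2.72204122e-02, -3.84621799e+01,  2.27579105e+01, -4.54501715e-03,
       -1.48292718e-03, -4.62031949e-04]), 'eef_pos': array([ 0.50023099, -0.04595598,  0.1282984 ]), 'tool_rot': array([9.99821627e-01, 1.88573804e-02, 1.04673896e-03, 1.31219514e-04]), 'ft_force': array([-0.26132272, -0.06578743,  0.20537815]), 'ft_torque': array([ 0.02062117, -0.02878976, -0.02525103]), 'grasp_force': 0.0, 'grip_width': 0.009747352023971114}
```

View pics/beh.png

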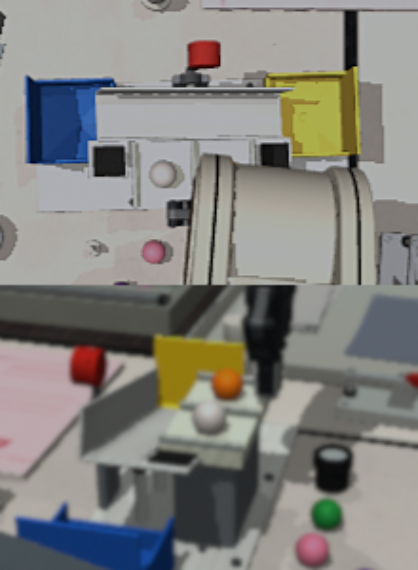

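The fingers stand behind the orange ball and clear of everything. Now a gentle push.

>>> servo_tool --pt "10 5 0 0 0" --pt "10 5 0 0 0" --pt "10 6 0 0 0" --pt "10 7 0 0 0" --pt "10 7 0 0 0" --pt "10 7 0 0 0" --pt "10 7 0 0 0" --pt "10 7 0 0 0" --pt "10 6 0 0 0" --pt "10 0 0 0 0" --pt "10 0 0 0 0" --pt "10 -10 0 0 0" --pt "10 -20 0 0 0" --pt "10 -10 0 -10 0" --pt "10 0 0 -40 0" --pt "10 0 0 -40 0" --pt "10 -40 0 -20 0" --pt "10 -40 0 0 0" --pt "10 -40 0 0 0" --pt "10 0 0 0 0"

```text
clock: 9.22
eef_pos: [0.3938, -0.0497, 0.2383]
tool_rot: [1.0, 0.019, 0.0, 0.0]
ft_force: [1.2, -0.8, 0.7]
grip_width: 0.0101
grasp_force: 0.0
```

```bash
python3 - <<'E'
from h import *
a=[]
for n in("top","side"):
    im,d=viewer.camera(n); a.append(im[:,:,::-1][130:280,230:450])
cv2.imwrite("pics/end.png",cv2.resize(np.vstack(a),None,fx=1.9,fy=1.9))
E
```

```text
(no output)
```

View pics/end.png

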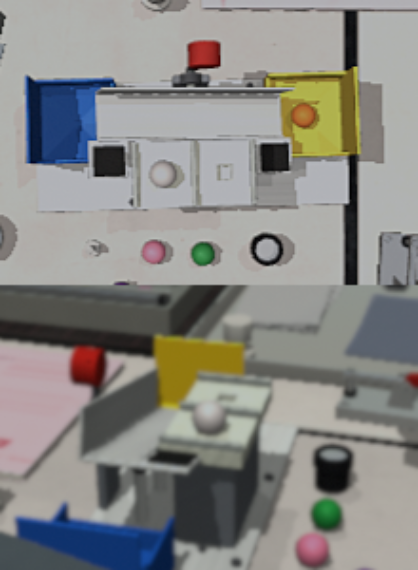

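The orange ball lies in the yellow tray at (303,115). The white ball is still in its pocket and the gate is tipped towards the yellow tray. I'll let it settle briefly and hand in.

>>> servo_tool --pt "10 0 0 0 0" --pt "10 0 0 0 0" --pt "10 0 0 0 0" --pt "10 0 0 0 0" --pt "10 0 0 0 0" --pt "10 0 0 0 0" --pt "10 0 0 0 0" --pt "10 0 0 0 0"

```text
clock: 10.32
eef_pos: [0.3964, -0.0497, 0.2373]
tool_rot: [1.0, 0.019, 0.0, -0.0]
ft_force: [0.2, -0.0, 0.1]
grip_width: 0.0099
grasp_force: 0.0
```

```bash
python3 -c "
from h import *
print(bot.job_done())"
```

```text
the job is handed in; nothing more can be done
None
```

I tipped the gate to the yellow side, then pushed the orange ball off the ledge; it rolled into the yellow tray, the white ball stayed in its pocket, and I handed the job in at about 10 s.

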